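Load the espresso cup warmer and click its switch

TASK

Get the cup warmer going for the guests: press the roller lever of its switch down just until it clicks and let go, which wakes the warmer; then lift each blue cup off the steel tumbler it is nested over, leaving every tumbler standing in its place, and set all the cups upside down as they are, fully on the warming plate. With the cups loaded, press the roller lever once more just until it clicks and let go to start it; never push the lever past its click into overtravel, and leave the jar, bowl, remote and bottle opener alone.

Things in the scene. Friction and masses are not known exactly. Their poses are not given: they have to be found in the camera images.
- warmer: Fixed cup warmer: black base 250 x 250 mm, aluminium plate on top 30 mm above the table, four marked rings at x, y = +-58 mm. On its +y side a black shelf (x -80 to 80, y 125 to 185, 30 mm high) carries a red switch body (x -9 to 53, up to 58 mm high) with the lever. Origin: centre of the underside, on the table; z up; x, y along the sides.
- switch (a joint): Steel roller lever of the switch, 70 mm from pivot (warmer x 45, y 155, z 70 mm) to roller, pointing to warmer -x. 0 rad at rest, grows as the roller is pressed down; springs back. First motion about 2 N; clicks at 0.16 rad (roller 11 mm down, 4.8 N); overtravel, which damages it, from 0.28 rad (19.5 mm down, 6.9 N); hard stop 0.42.
- roller (a point): Centre of the white roller at the lever's end: 20 mm diameter, 16 mm wide, its axle along the warmer's y. At rest its top is 94 mm above the table, 10 mm above this point; it moves down with the lever. At rest it lies at warmer x -24, y 155, z 84 mm.
- cup0: Matte blue ceramic espresso cup no. 0 (all alike), standing upside down: straight wall, 64 mm outer diameter, 60 mm high, wall 5 mm, 180 g; handle out 20 mm on its +x side. Origin: centre of the mouth, which faces down; z up to the closed foot. At first it hangs loosely over an upturned steel tumbler, mouth 17 mm and foot 77 mm above the table. May be absent.
- tumbler0: Steel tumbler no. 0 (all alike), upside down: 48 mm diameter, 72 mm high, 340 g, with a flared lip (76 mm diameter, 6 mm thick) on the table; about 3 mm clearance all round inside the cup over it; may stand bare. Origin: centre of its underside on the table; z up.
- cup1: Matte blue ceramic espresso cup no. 1 (all alike), standing upside down: straight wall, 64 mm outer diameter, 60 mm high, wall 5 mm, 180 g; handle out 20 mm on its +x side. Origin: centre of the mouth, which faces down; z up to the closed foot. At first it hangs loosely over an upturned steel tumbler, mouth 17 mm and foot 77 mm above the table. May be absent.
- tumbler1: Steel tumbler no. 1 (all alike), upside down: 48 mm diameter, 72 mm high, 340 g, with a flared lip (76 mm diameter, 6 mm thick) on the table; about 3 mm clearance all round inside the cup over it; may stand bare. Origin: centre of its underside on the table; z up.
- cup2: Matte blue ceramic espresso cup no. 2 (all alike), standing upside down: straight wall, 64 mm outer diameter, 60 mm high, wall 5 mm, 180 g; handle out 20 mm on its +x side. Origin: centre of the mouth, which faces down; z up to the closed foot. At first it hangs loosely over an upturned steel tumbler, mouth 17 mm and foot 77 mm above the table. May be absent.
- tumbler2: Steel tumbler no. 2 (all alike), upside down: 48 mm diameter, 72 mm high, 340 g, with a flared lip (76 mm diameter, 6 mm thick) on the table; about 3 mm clearance all round inside the cup over it; may stand bare. Origin: centre of its underside on the table; z up.
- cup3: Matte blue ceramic espresso cup no. 3 (all alike), standing upside down: straight wall, 64 mm outer diameter, 60 mm high, wall 5 mm, 180 g; handle out 20 mm on its +x side. Origin: centre of the mouth, which faces down; z up to the closed foot. At first it hangs loosely over an upturned steel tumbler, mouth 17 mm and foot 77 mm above the table. May be absent.
- tumbler3: Steel tumbler no. 3 (all alike), upside down: 48 mm diameter, 72 mm high, 340 g, with a flared lip (76 mm diameter, 6 mm thick) on the table; about 3 mm clearance all round inside the cup over it; may stand bare. Origin: centre of its underside on the table; z up.
- jar: Empty closed glass jar with aluminium screw lid, 80 mm diameter, 110 mm high. Origin: centre of underside. Leave alone.
- bowl: Rubberwood bowl, 130 mm wide, 50 mm high. Origin: centre of underside. Leave alone.
- remote: White remote control, 160 x 42 x 18 mm, long side along its x. Origin: centre of underside. Leave alone.
- opener: Steel bottle opener lying flat, 151 mm along its x, 38 mm wide, 6 mm thick. Origin: in its underside, 85 mm from the handle's end. Leave alone.
Not all that is in view belongs to the job. What is shaped like the tumbler0 but pink or yellow is not meant.

How it is judged:
On the way, in this order (a step that is already met when the one before it is completed fails the run):
1. the switch lever is pressed until it clicks (value of joint switch above 0.16 rad), for 0.1 s.
2. the lever is let go, and every cup that is present stands upside down and at rest on the warming plate (x of cup0 in the frame of warmer between -0.096 and 0.096 m and y of cup0 in the frame of warmer between -0.096 and 0.096 m and z of cup0 in the frame of warmer between 0.024 and 0.037 m and angle between each of cup0, cup1, cup2, cup3's own z axis and vertical below 0.12 rad and x of cup1 in the frame of warmer between -0.096 and 0.096 m and y of cup1 in the frame of warmer between -0.096 and 0.096 m and z of cup1 in the frame of warmer between 0.024 and 0.037 m and x of cup2 in the frame of warmer between -0.096 and 0.096 m and y of cup2 in the frame of warmer between -0.096 and 0.096 m and z of cup2 in the frame of warmer between 0.024 and 0.037 m and x of cup3 in the frame of warmer between -0.096 and 0.096 m and y of cup3 in the frame of warmer between -0.096 and 0.096 m and z of cup3 in the frame of warmer between 0.024 and 0.037 m and value of joint switch below 0.04 rad and linear speed of each of cup0, cup1, cup2, cup3 below 0.03 m/s), for 0.3 s.
3. the lever is pressed again until it clicks (value of joint switch above 0.16 rad), for 0.1 s.
At the end, for the whole second after the job is handed in: Every cup present stands mouth down (within 0.12 rad) at rest on the warming plate, its centre within 96 mm of the plate's centre along each side; every tumbler stands upright on the table within 65 mm of where it was; the switch lever is let go (under 0.04 rad) (all of step 2 and angle between each of tumbler0, tumbler1, tumbler2, tumbler3's own z axis and vertical below 0.12 rad and height (world z) of each of tumbler0, tumbler1, tumbler2, tumbler3 below 0.008 m and distance of each of tumbler0, tumbler1, tumbler2, tumbler3 from where it was at the start of the episode below 0.065 m); the robot touches nothing.
It fails at once if the switch lever is overtravelled (over 0.28 rad) (value of joint switch above 0.28 rad).
It fails at once if a tumbler is lifted more than 25 mm off the table, dragged along with its cup (height (world z) of any of tumbler0, tumbler1, tumbler2, tumbler3 above 0.025 m).
It fails at once if the jar, bowl, remote or bottle opener is moved more than 30 mm (distance of any of jar, bowl, remote, opener from where it was at the start of the episode above 0.03 m).
Of cup0, cup1, cup2, cup3 only 3 to 4 are there at a start; the rules pass over those that are not, and their reading is None.
At some moment in a run one of cup0, cup1, cup2, cup3 may be knocked a few centimetres aside while the robot is not near it.
It also fails if it takes over 210 s, if anything falls off the work surface, if the arm or the gripper's body presses on something with over 40 N, if the wrist force passes 120 N, or if a joint passes its speed limit or range.

ROBOT

A 6-joint arm with a two-finger parallel gripper is mounted at the origin on the work surface. World frame = base frame: x ahead of the robot, y to its left, z up, the work surface at z = 0. Lengths are in m, angles in rad, forces in N, time in s.
With the tool pointing down it reaches from about 0.3 to 1 m from the base axis. Payload 5.1 kg.
Tool frame: the origin (TCP) lies on the mounting face of the last link; the fingertips stand 190 mm ahead of it and the grasp point (between the pads) lies 171 mm ahead of it; z points along the fingers, y is the direction in which the jaws open and shut (so a half turn about z gives the same grasp; the last joint's range is limited). The gripper opens to 95 mm and grips with 3 to 60 N. Pads are 20 mm wide; open, the fingers measure 119 mm over their backs; the gripper's body (75 mm by 180 mm) begins 59 mm behind the grasp point.
Start: joints at [1.246, 0.124, 1.65, -0, 1.367, -0.083], TCP at [0.156, 0.631, 0.405] pointing down, gripper open.
Joint ranges: [-2.61, 2.61], [-1.02, 2.33], [0.03, 2.71], [-1.35, 4.49], [0.32, 2.68], [-2.91, 2.91]. Speed limits (rad/s): [2.57, 2.57, 3.14, 3.14, 3.14, 3.14].

INTERFACE

Orientations are given as a unit quaternion [w, x, y, z].
In Python, from plant import reach, move_linear, move_j, gripper_to, wait, solve_ik, read_state, capture, IKError, job_done gives the robot as it stands. Calls block until the motion is done:
- reach(position, orientation): joint-space move of the TCP to a pose.
- move_linear(position, ori=None, v=0.15, max_force=None): straight line of the TCP; ori=None keeps the orientation; v is the mean speed in m/s. With max_force (N) it stops when the force on the tool has changed by that much, and returns True; else False.
- move_j(angles): joint-space move.
- gripper_to(opening): finger opening in m; the grip force is fixed at half the most; returns when the fingers have stopped.
- wait(seconds).
- solve_ik(position, orientation): joint angles nearest the present ones, or None.
- read_state(): the state.
- capture(name): name is "scene" or "top"; returns a dict with "color" (384x512x3 uint8, red, green, blue), "depth" (384x512 float32, m along the optical axis (not along the pixel's ray), 0 where there is no reading), "camera_matrix" (3x3 intrinsics, pixels), "dist" ([k1, k2, p1, p2, k3] as OpenCV has them; the pictures are not rectified), "R" (3x3) and "t" (3): a world point X has camera coordinates R X + t. Camera axes: x right, y down, z forward; pixel columns grow to the right and rows downward; lengths in m; the calibration is good to about 2 mm. A picture is of the moment at which its call begins.
A pose or a line that the arm cannot do raises IKError and nothing moves.
- job_done(): hands the job in, once; it reports no verdict.
The state is a dict: "clock": time; "joints": joint angles; "qd": joint speeds; "joint_torque": joint torques, N m; "position": TCP position; "eef_rot": TCP orientation; "force": force on the tool from outside, world axes, zero at the start; "ft_torque": the same for the moment, N m; "grip_width": finger opening in m.
Only numpy, scipy, OpenCV 4.12 (cv2) and the standard library are available. Lean on these libraries where they do the work, as an engineer would, in place of code of your own. Each camera call takes 0.05 s, during which the arm holds its last target.

## Working session

There is one attempt and no reset: what is moved stays moved. The work goes in short steps, each a Python script; the robot and the scene stay as the last script left them, time stands still between calls to the robot, and variables do not carry over. Pictures are saved under pics/ and viewed, and the job is handed in when it is done.

```bash
ls; mkdir -p pics
python3 - <<'E'
from plant import *
import cv2,numpy as np
s=read_state();print(s)
for n in("scene","top"):
    c=capture(n);cv2.imwrite(f"pics/{n}0.png",cv2.resize(c["color"][:,:,::-1],(800,600),interpolation=cv2.INTER_CUBIC))
    np.savez(f"{n}0.npz",**c);print(n,c["camera_matrix"],c["dist"],c["R"],c["t"],(c["depth"]>0).mean())
E
```

```text
pics
{'clock': 0.0, 'joints': array([ 1.24636772e+00,  1.24489846e-01,  1.65168444e+00, -1.29983897e-05,
        1.36748095e+00, -8.25897375e-02]), 'qd': array([-9.13977003e-04, -7.69438986e-04,  7.24144859e-04,  5.25784599e-04,
        3.42061000e-04,  9.14190977e-06]), 'joint_torque': array([-8.77017355e-04, -4.17611182e+01, -3.59924877e+01,  7.75430747e-02,
        4.93951840e-02, -1.65919705e-04]), 'position': array([0.15560921, 0.63083722, 0.40349035]), 'eef_rot': array([-2.02198123e-04,  1.20623604e-01,  9.92697780e-01, -1.01129146e-03]), 'force': array([ 0.19758474, -0.58610188,  0.54705267]), 'ft_torque': array([ 0.00645779,  0.00451821, -0.00129901]), 'grip_width': 0.095390673526545}
scene [[475.34304407   0.         256.01545429]
 [  0.         475.34304407 194.2252498 ]
 [  0.           0.           1.        ]] [-0.05971203  0.          0.          0.          0.        ] [[-0.67919684  0.73384095  0.01300447]
 [ 0.61044421  0.57464844 -0.54510277]
 [-0.40749174 -0.36229358 -0.83826836]] [ 0.42125715 -0.3015537   1.68774994] 0.9961039225260416
top [[365.77001427   0.         254.19305774]
 [  0.         365.77001427 188.54545966]
 [  0.           0.           1.        ]] [-0.02638013  0.          0.          0.          0.        ] [[-0.0086556  -0.99992911  0.00817668]
 [-0.9903339   0.00743996 -0.1385042 ]
 [ 0.13843355 -0.00929648 -0.99032809]] [-0.02146297  0.60343782  1.28607919] 0.9956919352213541
```

View pics/scene0.png

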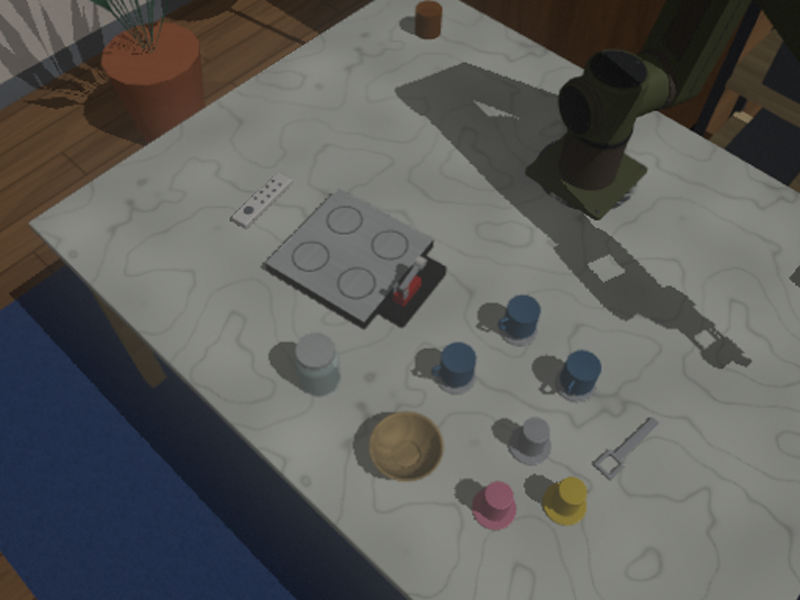

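View pics/top0.png

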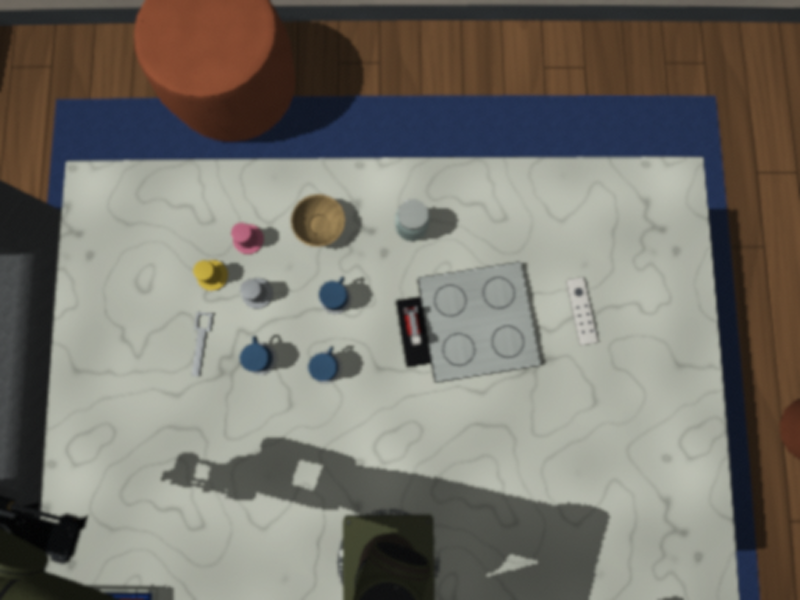

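The pictures show three blue cups (scene px ~(521,318), (457,366), (581,373)), one bare steel tumbler (533,437), pink and yellow decoys (495,503), (568,497), and the warmer at (350,255) with its red switch at (408,288). The jar, bowl, remote and opener are clear of the blue cups. Next I'll measure.

```bash
cat > h.py <<'E'
from plant import *
import cv2,numpy as np
def cloud(c):
    h,w=c["depth"].shape
    u,v=np.meshgrid(np.arange(w,dtype=float),np.arange(h,dtype=float))
    p=cv2.undistortPoints(np.stack([u,v],-1).reshape(-1,1,2),c["camera_matrix"],c["dist"]).reshape(h,w,2)
    P=np.dstack([p,np.ones((h,w))])*c["depth"][...,None]
    return (P-c["t"])@c["R"]          # R^T (P-t)
def ray(c,uv,z):
    p=cv2.undistortPoints(np.array(uv,float).reshape(-1,1,2),c["camera_matrix"],c["dist"]).reshape(-1,2)
    d=np.c_[p,np.ones(len(p))]@c["R"]; o=-c["R"].T@c["t"]
    return o+d*((z-o[2])/d[:,2])[:,None]
def blue(c):
    hsv=cv2.cvtColor(c["color"],cv2.COLOR_RGB2HSV)
    return ((hsv[...,0]>95)&(hsv[...,0]<125)&(hsv[...,1]>90)).astype(np.uint8)
def fitcirc(xy):
    A=np.c_[2*xy,np.ones(len(xy))];s=np.linalg.lstsq(A,(xy**2).sum(1),rcond=None)[0]
    return s[:2],np.sqrt(s[2]+s[:2]@s[:2])
def cups(c,zlo=.0,verbose=True):
    X=cloud(c);m=blue(c)&(X[...,2]>zlo+.005)&(X[...,2]<.4)&(np.hypot(X[...,0],X[...,1])>.3)&(np.abs(X[...,0]-.6)<.4)
    n,l,st,_=cv2.connectedComponentsWithStats(m.astype(np.uint8))
    out=[]
    for i in range(1,n):
        if st[i,4]<100: continue
        P=X[l==i]; top=np.percentile(P[:,2],90); T=P[P[:,2]>top-.008]
        ctr,_=cv2.minEnclosingCircle(T[:,:2].astype(np.float32))
        ctr2=T[:,:2].mean(0); d=np.hypot(*(P[:,:2]-ctr2).T); H=P[d>.036]
        ang=np.arctan2(*(H[:,:2].mean(0)-ctr2)[::-1]) if len(H)>2 else None
        out.append((np.array(ctr),ctr2,top,ang,len(H),st[i,:4]))
    return out
E
python3 - <<'E'
from h import *
for n in("scene","top"):
    c=dict(np.load(n+"0.npz")); X=cloud(c)
    print(n,"table z",np.median(X[230:260,200:250,2]))
    for o in cups(c): print(*o)
    # plate
    g=(np.abs(X[...,2]-.03)<.008)&(X[...,0]>.3)&(X[...,0]<1)&(X[...,1]<.15)&(X[...,1]>-.5)
    g=cv2.morphologyEx(g.astype(np.uint8),cv2.MORPH_OPEN,np.ones((3,3)))
    k,l,st,_=cv2.connectedComponentsWithStats(g);i=1+st[1:,4].argmax()
    P=X[l==i];print("pl",st[i],P[:,2].mean(),P[:,:2].mean(0),cv2.minAreaRect(P[:,:2].astype(np.float32)))
    # anything raised
    g=((X[...,2]>.012)&(X[...,2]<.3)&(X[...,0]>.3)&(X[...,0]<1)).astype(np.uint8)
    k,l,st,_=cv2.connectedComponentsWithStats(g)
    for i in range(1,k):
        if st[i,4]>30:
            P=X[l==i]; print("obj",st[i],P.min(0).round(3),P.max(0).round(3),np.median(c["color"][l==i],0))
    # roller
    g=(X[...,2]>.065)&(X[...,2]<.11)&(X[...,0]>.3)&(X[...,0]<1)&(np.abs(X[...,1]+.04)<.08)
    P=X[g];print("lever",len(P));
    if n=="scene": print(P[np.argsort(P[:,0])][::4].round(3))
E
```

```text
scene table z 0.00030516966826189265
[0.46060163 0.3000809 ] [0.46466736 0.29912282] 0.07958056587464175 None 0 [363 225  20  18]
pl [ 171  121  115   86 5350] 0.029135847316588467 [ 0.54502877 -0.19114854] ((0.5386098623275757, -0.18228371441364288), (0.2522585391998291, 0.3125569224357605), 8.116093635559082)
obj [149 110  38  35 436] [ 0.481 -0.493  0.012] [ 0.647 -0.429  0.024] [137. 136. 133.]
obj [ 170  121  116   88 5958] [ 0.402 -0.352  0.012] [ 0.683 -0.018  0.099] [111. 114. 112.]
obj [318 189  28  28 548] [0.409 0.114 0.013] [0.488 0.178 0.086] [55. 70. 84.]
obj [189 213  30  40 932] [ 0.742 -0.093  0.012] [ 0.819 -0.017  0.115] [108. 113. 111.]
obj [277 219  27  29 555] [0.573 0.095 0.012] [0.648 0.156 0.084] [57. 71. 84.]
obj [358 224  27  29 566] [0.431 0.267 0.015] [0.512 0.331 0.084] [54. 69. 83.]
obj [ 237  264   47   44 1309] [0.719 0.099 0.012] [0.845 0.225 0.058] [102.  90.  68.]
obj [331 267  21  25 389] [0.591 0.287 0.012] [0.643 0.334 0.078] [103. 105. 106.]
obj [353 305  23  26 416] [0.638 0.397 0.012] [0.686 0.445 0.078] [130. 116.  54.]
obj [307 308  22  25 
[... 5193 characters left out ...]
. 155. 150.]
obj [148 142  18  17 205] [0.725 0.308 0.012] [0.772 0.357 0.079] [173.  98. 120.]
obj [123 166  19  16 206] [0.637 0.395 0.014] [0.684 0.442 0.075] [181. 160.  62.]
obj [ 253  167   93   78 5326] [ 0.403 -0.354  0.013] [ 0.685 -0.022  0.097] [148. 153. 148.]
obj [204 177  19  22 301] [0.57  0.09  0.014] [0.644 0.152 0.084] [49. 75. 99.]
obj [362 177  20  44 475] [ 0.487 -0.494  0.012] [ 0.647 -0.429  0.025] [184. 183. 177.]
obj [154 179  17  15 191] [0.592 0.285 0.012] [0.637 0.334 0.079] [142. 146. 146.]
obj [153 215  22  23 340] [0.431 0.264 0.015] [0.508 0.328 0.082] [ 51.  79. 104.]
obj [197 222  20  22 302] [0.409 0.111 0.013] [0.482 0.175 0.084] [ 50.  78. 103.]
lever 376
```

Run:
```python
import cv2,numpy as np
a=np.load("scene0.npz")["color"][150:250,160:300,::-1];b=np.load("top0.npz")["color"][160:250,110:280,::-1];a2=np.load("scene0.npz")["color"][180:280,270:400,::-1]
cv2.imwrite("pics/cropA.png",cv2.resize(a,None,fx=5.5,fy=5.5,interpolation=cv2.INTER_CUBIC))
cv2.imwrite("pics/cropB.png",cv2.resize(b,None,fx=4.5,fy=4.5,interpolation=cv2.INTER_CUBIC))
cv2.imwrite("pics/cropC.png",cv2.resize(a2,None,fx=5,fy=5,interpolation=cv2.INTER_CUBIC))
```

```text
(no output)
```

View pics/cropA.png

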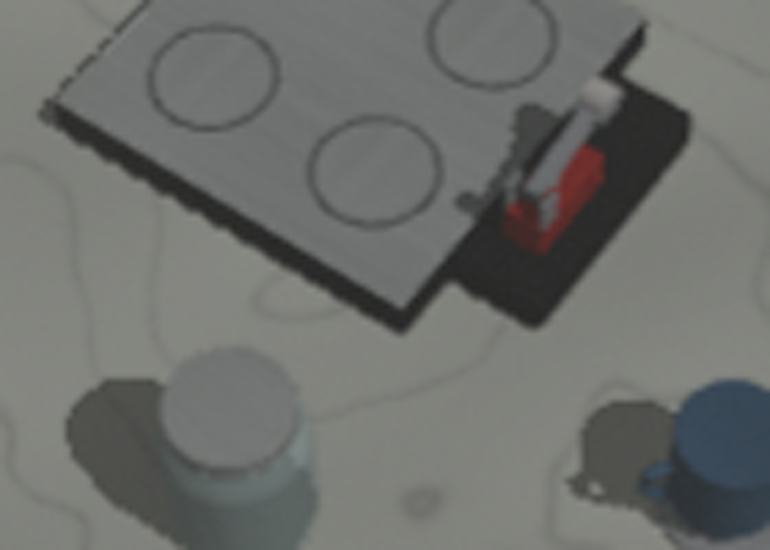

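View pics/cropB.png

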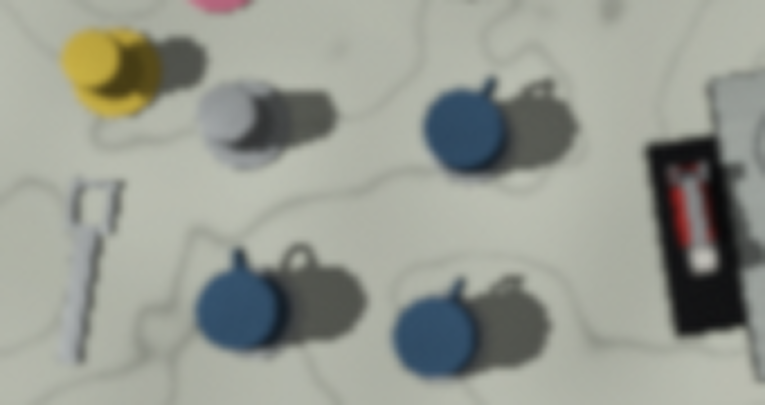

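View pics/cropC.png

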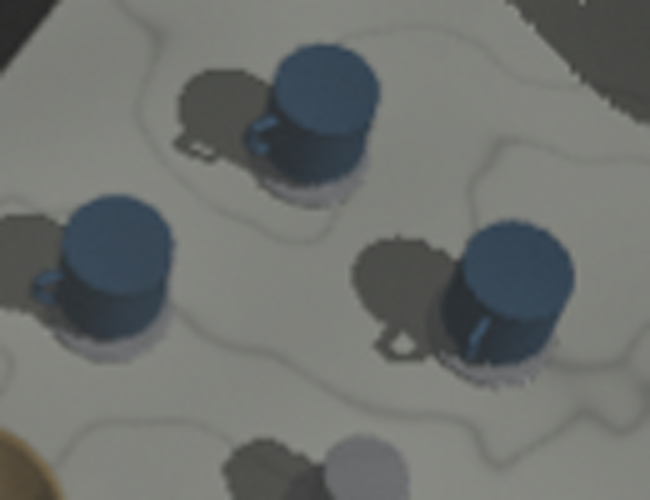

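Candidates: the blue cups at scene px (521,318), (457,366) and (581,373) are the targets. The steel tumbler at (533,437) is bare, and the pink (495,503) and yellow (568,497) ones are not meant. The close crops confirm three blue cups with a steel lip below each one. The handles point roughly world +x, and the roller is the white cylinder at the lever's end. I'll press the lever first.

```bash
cat >> h.py <<'E'
from scipy.spatial.transform import Rotation as Rn
YAW=np.radians(8.35); WC=np.array([.543,-.2142])
def w2(x,y): return WC+np.array([np.cos(YAW)*x-np.sin(YAW)*y,np.sin(YAW)*x+np.cos(YAW)*y])
def down(p):
    q=Rn.from_matrix(np.array([[-np.sin(p),np.cos(p),0],[np.cos(p),np.sin(p),0],[0,0,-1.]]).T).as_quat()
    return [q[3],*q[:3]]
def best(xyz,p):
    js=[(solve_ik(xyz,down(a)),a) for a in(p,p+np.pi,p-np.pi)]
    js=[(j,a) for j,a in js if j is not None]
    return min(js,key=lambda t:abs(t[0][5]))
def st(tag=""):
    s=read_state();print(tag,round(s["clock"],2),"pos",s["position"].round(4),"F",s["force"].round(2),"grip",round(s["grip_width"],4));return s
E
python3 - <<'E'
from h import *
gripper_to(0.0)
p=w2(-.025,.155);print(p)
j,a=best([*p,.190+.160],YAW+np.pi/2);print(j,a)
move_j(j);st("above")
move_linear([*p,.19+.105],down(a),v=.1);wait(.3);st("hover")
E
```

```text
[ 0.49575597 -0.06447358]
[-2.36746507e-01 -1.73328353e-01  2.03553019e+00 -4.44089210e-16
  1.27939081e+00  1.18831483e+00] -1.42506133425337
above 4.35 pos [ 0.4959 -0.0639  0.3501] F [-1.25  0.17 -0.08] grip 0.0007
hover 5.35 pos [ 0.496  -0.0645  0.2957] F [ 0.68 -0.1   0.49] grip 0.0003
```

Run:
```python
from h import *
p=w2(-.025,.155);a=YAW-np.pi/2
c=capture("scene");cv2.imwrite("pics/hover.png",cv2.resize(c["color"][140:260,180:330,::-1],None,fx=5,fy=5,interpolation=cv2.INTER_CUBIC))
for z in(.090,.086):
    move_linear([*p,.19+z],down(a),v=.03);wait(.2);st(z)
```

```text
0.09 6.25 pos [ 0.4958 -0.0645  0.2803] F [-2.12 -0.62  3.87] grip 0.0003
0.086 6.73 pos [ 0.4959 -0.0645  0.2763] F [-1.2  -1.23  3.51] grip 0.0008
```

View pics/hover.png

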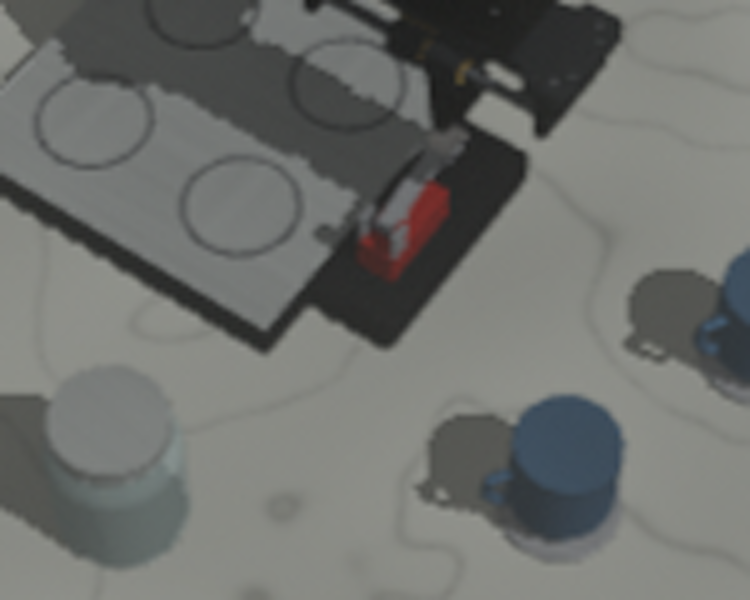

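Fingers are centred over the roller at px (450,140), and contact forces of 3.5–3.9 N match the expected height. Now the press through the click.

Run:
```python
from h import *
p=w2(-.025,.155);a=YAW-np.pi/2
move_linear([*p,.19+.0787],down(a),v=.02);wait(.3)
for i in range(4): st("pressed");wait(.05)
move_linear([*p,.19+.13],down(a),v=.08);st("rel")
# leave view, look
j,a=best([.42,.03,.40],np.pi/2);move_j(j);gripper_to(.095)
for n in("top","scene"):
    c=capture(n);np.savez(n+"1.npz",**c)
    for o in cups(c): print(n,*o[:4])
    cv2.imwrite(f"pics/{n}1.png",c["color"][:,:,::-1])
c=capture("top");m=blue(c);cv2.imwrite("pics/t1.png",cv2.resize(np.vstack([c["color"][160:250,110:280,::-1],cv2.merge([m*255]*3)[160:250,110:280]]),None,fx=3.3,fy=3.3))
```

```text
pressed 7.55 pos [ 0.4954 -0.0646  0.2686] F [-4.63 -2.34  5.94] grip -0.0
pressed 7.6 pos [ 0.4954 -0.0646  0.2687] F [-3.92 -2.11  6.31] grip 0.0004
pressed 7.65 pos [ 0.4954 -0.0646  0.2687] F [-4.39 -1.38  6.03] grip 0.0005
pressed 7.7 pos [ 0.4954 -0.0646  0.2686] F [-4.64 -1.86  6.97] grip 0.0004
rel 8.54 pos [ 0.4955 -0.0644  0.3196] F [-0.12 -0.16 -0.47] grip 0.0002
top [0.60100794 0.11931007] [0.60054162 0.11927356] 0.07948505917364143 None
top [0.45991418 0.29456988] [0.46041588 0.29377182] 0.07887170345832156 None
```

View pics/t1.png

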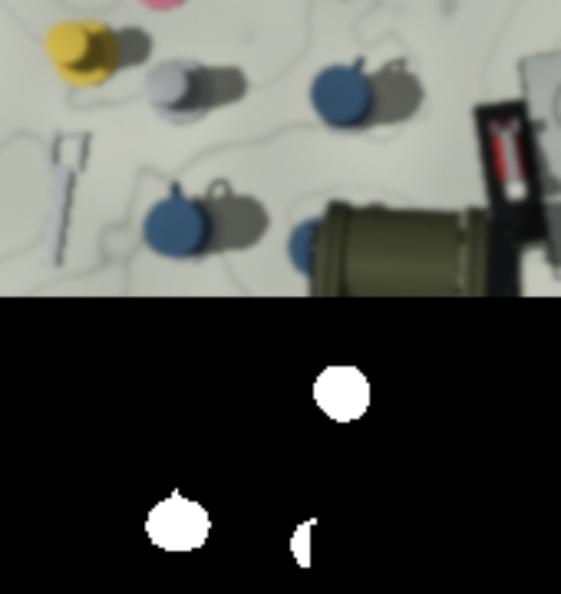

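Press 1 reached tip z 78.6 mm (about 0.22 rad, ~6 N), and the lever was released. The crop shows all cups still in place. Next, pick and place with handle-aware grip axes.

```bash
cat >> h.py <<'E'
G=.171
def pick(c,hang):
    """cup centre c, handle angle hang; grip axis perpendicular"""
    j,a=best([*c,.20+G],hang+np.pi/2); gripper_to(.095); move_j(j)
    move_linear([*c,.10+G],down(a),v=.2)
    hit=move_linear([*c,.052+G],down(a),v=.08,max_force=8); s=st("down hit=%s"%hit)
    if hit: return None
    gripper_to(.04); st("gripped")
    move_linear([*c,.065+G],down(a),v=.03); st("lift1")
    move_linear([*c,.19+G],down(a),v=.15); s=st("lifted")
    return a
def place(xy,a):
    t=w2(*xy)
    j,a=best([*t,.19+G],a); move_j(j)
    move_linear([*t,.085+G],down(a),v=.15)
    hit=move_linear([*t,.0655+G],down(a),v=.03); wait(.2); st("placed")
    gripper_to(.086); wait(.1)
    move_linear([*t,.12+G],down(a),v=.1); move_linear([*t,.2+G],down(a),v=.25); st("up")
E
python3 - <<'E'
from h import *
c=dict(np.load("top0.npz"))
for (cu,cv_),(hu,hv) in (((110+465/4.5,160+130/4.5),(110+490/4.5,160+80/4.5)),((110+238/4.5,160+310/4.5),(110+238/4.5,160+250/4.5)),((110+435/4.5,160+338/4.5),(110+459/4.5,160+281/4.5))):
    a=ray(c,[cu,cv_],.077)[0];b=ray(c,[hu,hv],.047)[0];d=b-a;print(a,b,np.degrees(np.arctan2(d[1],d[0])),np.hypot(d[0],d[1]))
E
```

```text
[0.59822273 0.11832074 0.077     ] [0.64299175 0.10153776 0.047     ] -20.549978488085834 0.04781143335259752
[0.45896481 0.2930201  0.077     ] [0.5073888 0.3013859 0.047    ] 9.801754141383372 0.049141324729202115
[0.43634928 0.14042188 0.077     ] [0.48149773 0.12538944 0.047     ] -18.415471128124448 0.04758525943554648
```

Run:
```python
from h import *
h=np.radians(-20.5)
a=pick([.6012,.1208],h)
assert a is not None
c=capture("scene");cv2.imwrite("pics/lift1.png",cv2.resize(c["color"][:,:,::-1],(800,600)))
```

```text
down hit=False 14.71 pos [0.6013 0.1208 0.2229] F [-0.56  0.32  0.08] grip 0.0951
gripped 15.32 pos [0.6013 0.1209 0.2233] F [0.72 1.47 0.35] grip 0.0642
lift1 15.91 pos [0.6011 0.1207 0.2361] F [-0.    0.3  -1.83] grip 0.0643
lifted 16.89 pos [0.6008 0.1207 0.3595] F [ 0.43 -0.4  -2.47] grip 0.0644
```

View pics/lift1.png

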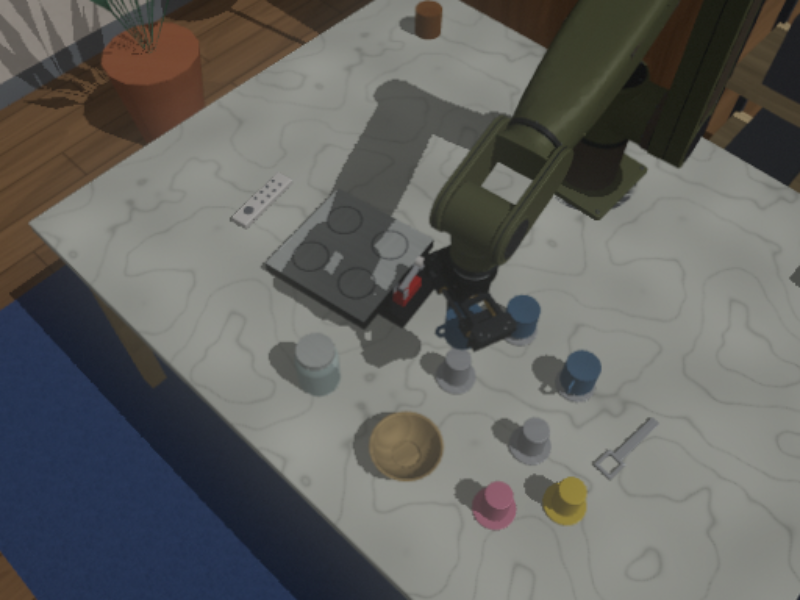

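Cup A is held at (455,320), and its tumbler still stands at (455,370). I'll place it on the far ring and then recheck the other cups.

Run:
```python
from h import *
place((.058,-.058),YAW+np.pi/2)
for n in("top","scene"):
    c=capture(n);np.savez(n+"2.npz",**c)
    for o in cups(c): print(n,*o[:4])
    cv2.imwrite(f"pics/{n}2.png",cv2.resize(c["color"][:,:,::-1],(800,600)))
```

```text
placed 20.57 pos [ 0.6088 -0.2632  0.2364] F [-0.53 -0.05 -1.69] grip 0.064
up 22.44 pos [ 0.6088 -0.2632  0.3714] F [ 0.5   0.08 -1.4 ] grip 0.0861
top [0.45996433 0.29452866] [0.46044329 0.29385068] 0.07939179057556763 None
top [0.43884933 0.14142051] [0.43834742 0.14094542] 0.0796894930319534 None
scene [ 0.60641223 -0.25965294] [ 0.60079221 -0.25738924] 0.09272889685839386 None
```

View pics/top2.png

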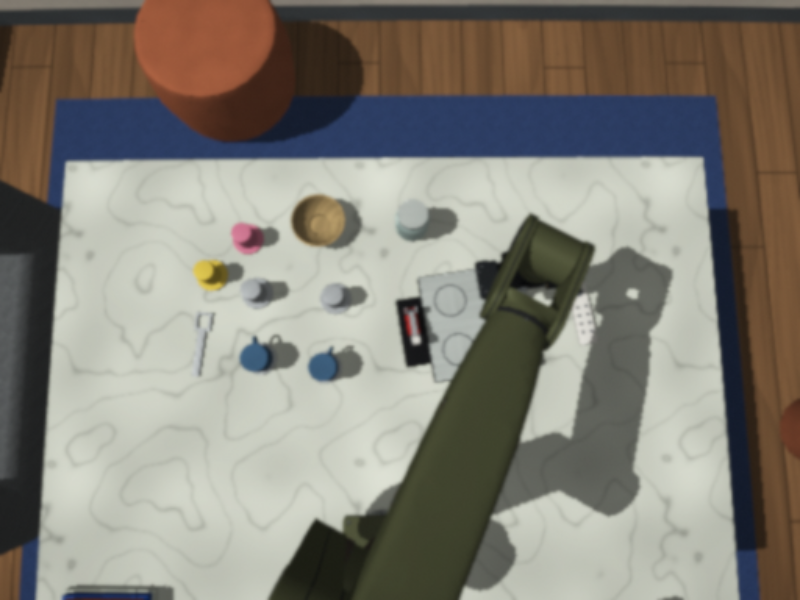

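Cup A is on the plate, its tumbler is bare and in place at (335,297), and cups B and C are unmoved. Next, cup C.

```bash
sed -i 's/\.0655+G/.0645+G/' h.py
python3 - <<'E'
from h import *
a=pick([.4395,.1425],np.radians(-18.4))
assert a is not None
c=capture("scene");cv2.imwrite("pics/lift2.png",cv2.resize(c["color"][:,:,::-1],(800,600)))
place((-.058,-.058),YAW+np.pi/2)
for n in("top","scene"):
    c=capture(n)
    for o in cups(c): print(n,*o[:4])
    cv2.imwrite(f"pics/{n}3.png",cv2.resize(c["color"][:,:,::-1],(800,600)))
E
```

```text
down hit=False 26.12 pos [0.4397 0.1425 0.2233] F [0.64 0.05 0.85] grip 0.0947
gripped 26.73 pos [0.4396 0.1426 0.2233] F [-0.8   0.74  0.94] grip 0.0645
lift1 27.31 pos [0.4394 0.1424 0.2361] F [-0.07 -0.11 -1.7 ] grip 0.0643
lifted 28.29 pos [0.4391 0.1424 0.3597] F [ 0.   -0.26 -2.11] grip 0.0646
placed 31.86 pos [ 0.4939 -0.2799  0.2362] F [-4.45  2.21  5.15] grip 0.0644
up 33.75 pos [ 0.494  -0.28    0.3713] F [ 0.39  1.21 -0.63] grip 0.0861
top [ 0.60854334 -0.26272976] [ 0.60695613 -0.26288592] 0.09256972386317851 3.1241420656783174
top [0.4600063  0.29469565] [0.46031928 0.29393898] 0.07911906953195937 None
scene [ 0.49144307 -0.27709374] [ 0.48768709 -0.27441296] 0.09294499400602631 None
```

View pics/scene3.png

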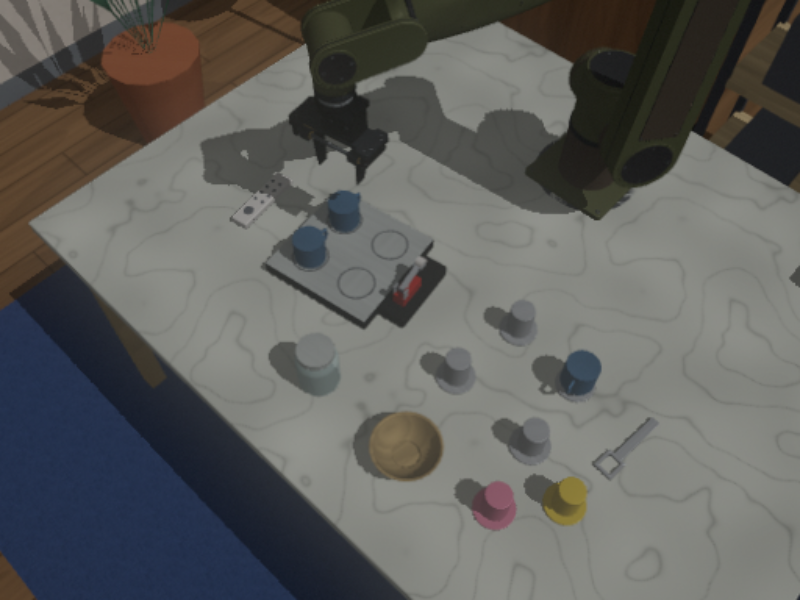

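Cups A (310,245) and C (345,210) stand upright on the plate, and both tumblers are standing bare. The last cup, B, is at (581,373).

Run:
```python
from h import *
a=pick([.461,.2965],np.radians(9.8))
assert a is not None
place((.058,.058),YAW+np.pi/2)
j,a=best([.30,.22,.42],np.pi/2);move_j(j)
for n in("top","scene"):
    c=capture(n);np.savez(n+"4.npz",**c)
    for o in cups(c): print(n,o[0],o[1],o[2])
    cv2.imwrite(f"pics/{n}4.png",cv2.resize(c["color"][:,:,::-1],(800,600)))
```

```text
down hit=False 37.77 pos [0.4611 0.2966 0.223 ] F [ 0.3   0.81 -0.31] grip 0.0951
gripped 38.38 pos [0.4611 0.2966 0.2232] F [ 0.17 -0.61  1.62] grip 0.0649
lift1 38.96 pos [0.461  0.2965 0.2361] F [ 0.14  0.46 -2.57] grip 0.0643
lifted 39.94 pos [0.4606 0.2963 0.3596] F [-0.7  -0.19 -2.93] grip 0.0647
placed 43.85 pos [ 0.5918 -0.1483  0.2362] F [-4.24  2.05  5.81] grip 0.0647
up 45.74 pos [ 0.592  -0.1484  0.3714] F [-0.47 -0.12 -0.76] grip 0.0861
top [ 0.60725951 -0.26272818] [ 0.60727915 -0.26268241] 0.09237985337270659
top [ 0.5909965  -0.14788525] [ 0.59001263 -0.14824963] 0.0926813196304039
top [ 0.49450621 -0.27895808] [ 0.49446765 -0.27845653] 0.09238209132901655
scene [ 0.59106529 -0.14558983] [ 0.5896588  -0.14514702] 0.09239319158277219
```

View pics/scene4.png

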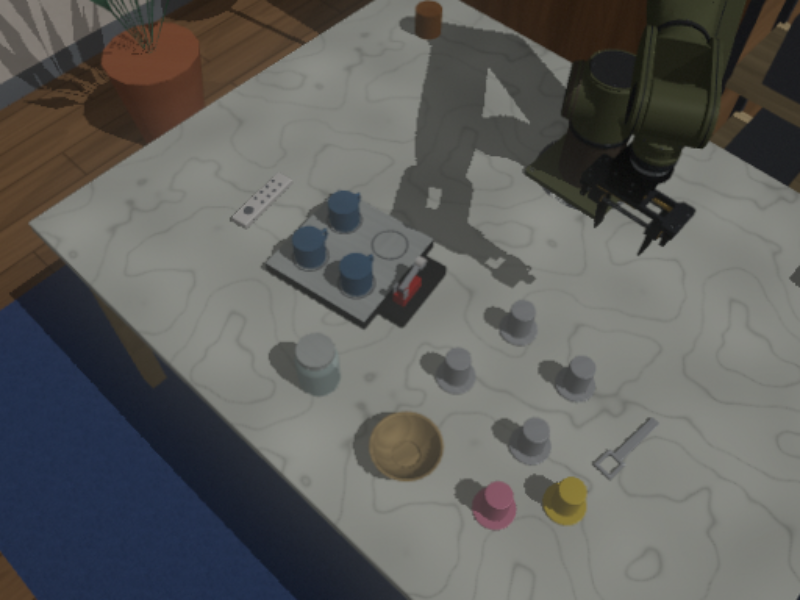

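View pics/top4.png

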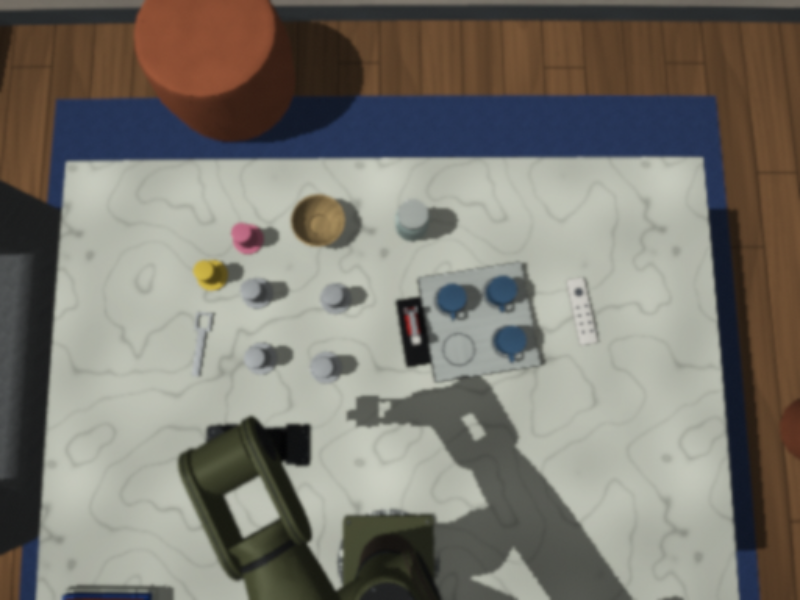

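All three cups stand on the rings with tops at 92 mm (three rings, handles inward), and all four tumblers are in place. Nothing was knocked aside. Now the second press.

Run:
```python
from h import *
gripper_to(0.0)
p=w2(-.025,.155)
j,a=best([*p,.190+.170],YAW+np.pi/2);move_j(j)
# check the cups just before pressing
c=capture("scene");cv2.imwrite("pics/pre.png",cv2.resize(c["color"][80:240,140:340,::-1],None,fx=4,fy=4))
move_linear([*p,.19+.105],down(a),v=.1)
move_linear([*p,.19+.090],down(a),v=.03);wait(.2);st("contact")
move_linear([*p,.19+.0787],down(a),v=.02);wait(.3);st("pressed");wait(.1);st("pressed")
move_linear([*p,.19+.13],down(a),v=.08);st("rel")
j,a=best([.30,.22,.42],np.pi/2);move_j(j);wait(.3)
for n in("top","scene"):
    c=capture(n)
    for o in cups(c): print(n,o[0],o[1],o[2])
    X=cloud(c);g=(X[...,2]>.08)&(X[...,2]<.11)&(np.hypot(X[...,0]-.496,X[...,1]+.064)<.025);print("roller pts",X[g].mean(0),np.percentile(X[g][:,2],90))
    cv2.imwrite(f"pics/{n}5.png",cv2.resize(c["color"][:,:,::-1],(800,600)))
```

```text
contact 52.78 pos [ 0.4958 -0.0645  0.2803] F [-2.72 -0.11  2.87] grip 0.0005
pressed 53.8 pos [ 0.4956 -0.0645  0.2685] F [-3.96 -1.56  6.66] grip 0.0003
pressed 53.9 pos [ 0.4955 -0.0645  0.2685] F [-4.65 -1.49  5.09] grip 0.0006
rel 54.69 pos [ 0.4955 -0.0644  0.3196] F [ 0.11 -1.08 -1.58] grip 0.0007
top [ 0.6084168  -0.26217303] [ 0.60688516 -0.26219323] 0.0927567675908803
top [ 0.59001899 -0.14820331] [ 0.58943428 -0.14822981] 0.09261540434436341
top [ 0.49442342 -0.27857652] [ 0.49445736 -0.2783008 ] 0.09271819099167929
roller pts [ 0.50061344 -0.06574398  0.08845499] 0.09466626153988797
scene [ 0.58936936 -0.14376712] [ 0.58881668 -0.14479462] 0.09233086455645394
roller pts [ 0.50039688 -0.06029788  0.08832227] 0.09426476969908915
```

View pics/scene5.png

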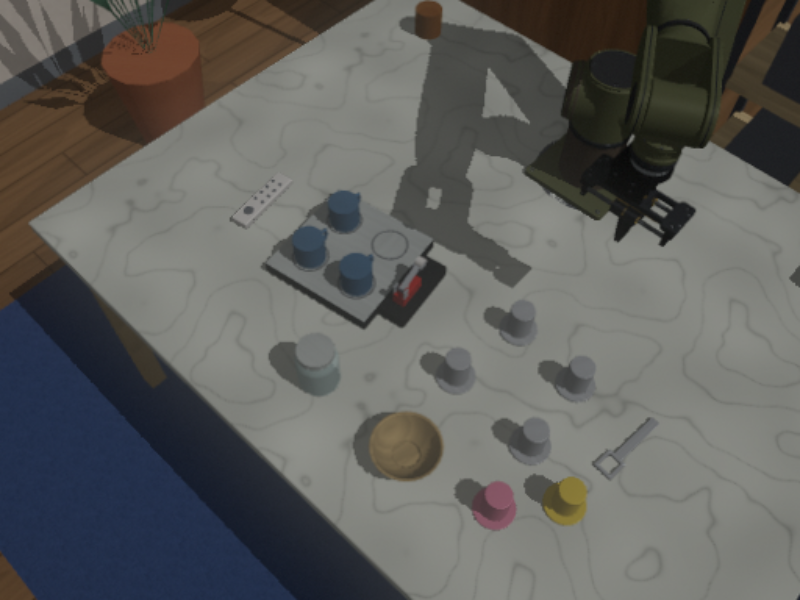

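The three cups are unmoved on the plate, the roller is back at 94 mm, the tumblers stand, and the arm is clear. Handing in.

```bash
python3 -c "
from plant import *
job_done()"
```

```text
the job is handed in; nothing more can be done
```

The job is handed in at about 56 s of the 210 s allowed. Three blue cups were present; I pressed and released the lever, moved all three onto the plate upside down, then pressed and released it again.

- **Lever:** both presses stopped with the fingertips at 78.5–78.7 mm, which works out to about 0.22 rad, between the click at 0.16 and overtravel at 0.28. The force was roughly 5–7 N. I had no direct reading of the joint, so the angle comes from fingertip height and the given geometry. Afterwards the roller top was back at about 94 mm, its rest height.
- **Cups:** the final top-camera check put all three cup tops at about 92–93 mm, upright, with centres within about 60 mm of the plate's centre along each side.
- **Everything else:** all four tumblers were standing in their places. The jar, bowl, remote and opener look unmoved, the arm was clear, and I saw no cup knocked aside.

Two small disagreements:
- **Camera offset:** the two cameras differ by 2–5 mm in y.
- **Partial scene view:** in the last check, the scene camera's colour mask found only one of the three cups. The other two are visible in the picture and were measured by the top camera.

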